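# Clear the block heater's deck and hold its recessed reset button down

## Task

The block heater has tripped. First drop the two used bottle caps lying on its deck into the open waste bin (one of them covers the reset opening); then take the reset stylus out of the stand by its square handle, reach its steel pin down through the round opening in the deck and press the recessed reset button fully down. Finish while still gripping the stylus and holding the button down - do not let go - and leave the other things on the bench and the small vial on the deck as they stand.

Things in the scene. Friction and masses are not known exactly. Their poses are not given: they have to be found in the camera images.
- heater: Block heater, a fixed white and grey box 200 (x) x 260 (y) x 80 mm high; origin under its centre, z up, front towards its -x. Its flat grey top (the deck) is 80 mm above the bench. On the deck's -y end an aluminium block (160 x 75, centre at y = -85, 20 high) carries eight capped tubes that stand 10 mm more out of it, all fixed.
- aperture (a point): Centre of the round opening in the heater's deck, at deck level, 80 mm above the bench; fixed on the heater at x = -30, y = +10 mm in the heater's frame, axes as the heater's. The hole is 16 mm in diameter and straight down; the grey button's flat top fills it (14.4 mm wide) 18 mm below the deck when up, 24 mm below when fully down.
- reset_button (a joint): Travel of the reset button in m: 0 up, 0.006 fully down. It is sprung: starts to move at about 1.3 N, fully down at 5 N, then a hard stop; it comes up again when let go.
- stylus: Reset stylus, loose, about 40 g, 125 mm long, upright in one hole of the stand. From below: steel pin 8 mm thick, 60 long; black collar 22 wide, 5 high; black square handle 16 x 16, 60 high, faces along the stylus's x and y. Origin at the pin's lower end, z up. The collar rests on the stand's top: pin's end 10 mm, handle 75 to 135 mm above the bench. x axis as the stand's.
- stylus_tip (a point): The lower end of the stylus's steel pin (same point as the stylus's origin).
- stand: White tool stand, a fixed block 60 (x) x 150 (y) x 70 mm high, origin under its centre, with two upright holes 12 mm in diameter through it at y = -45 and y = +45 mm; one holds the stylus, the other the marker pen (either way round). The stylus is drawn straight up, its pin is 60 mm in the hole.
- marker: Round marker pen 19 mm thick standing in the stand's other hole, 70 mm above the stand's top; stays there. Origin at its lower end, 20 mm below the stand's top.
- cap_large: Used white screw cap, loose, upright cylinder 34 mm in diameter (36 over its ribs), 26 mm high, about 20 g, standing on the heater's deck, either over the opening or on the +y part of the deck; origin at the centre of its underside.
- cap_small: Used white screw cap, loose, upright cylinder 28 mm in diameter (30 over its ribs), 22 mm high, about 20 g, on the heater's deck in the other of these two places; origin at the centre of its underside.
- bin: Open grey waste bin, fixed, 130 x 130 x 90 mm high, walls and floor about 4 mm; origin under its centre, on the bench at one side of the heater, the stand being at the other side.
- vial: Small amber vial 22 mm in diameter, 45 mm high, standing on the rear (+x) part of the heater's deck; stays there. Origin at the centre of its underside.
- bottle: White bottle 64 mm in diameter, 150 mm high, on the bench; stays there. Origin at the centre of its underside.
- tip_box: Grey and white tip box 88 x 123 x 75 mm high on the bench; stays there. Origin at the centre of its underside.
- dish: Flat white round dish 70 mm in diameter, 16 mm high, on the bench between robot and heater; stays there. Origin at the centre of its underside.
- beaker: Grey open beaker 70 mm wide, 85 mm high on the bench; stays there. Origin at the centre of its underside.
Things that resemble listed ones, but are neither listed nor needed, are in the scene too. Leave any orange look-alike of the stylus alone.

How it is judged:
On the way, in this order (a step that is already met when the one before it is completed fails the run):
1. both used caps lie in the bin, let go (x of cap_large in the frame of bin between -0.062 and 0.062 m and y of cap_large in the frame of bin between -0.062 and 0.062 m and z of cap_large in the frame of bin between -0.005 and 0.075 m and linear speed of each of cap_large, cap_small below 0.05 m/s and x of cap_small in the frame of bin between -0.062 and 0.062 m and y of cap_small in the frame of bin between -0.062 and 0.062 m and z of cap_small in the frame of bin between -0.005 and 0.075 m and contact force between the fingers and cap_large below 0.5 N and contact force between the fingers and cap_small below 0.5 N), for 0.2 s.
2. the stylus is gripped and drawn out of the stand (contact force between the fingers and stylus above 1 N and z of the grasp point in the frame of stylus between 0.05 and 0.13 m and height (world z) of stylus_tip above 0.075 m), for 0.1 s.
3. the stylus, through the opening, holds the button down (contact force between the fingers and stylus above 1 N and z of the grasp point in the frame of stylus between 0.05 and 0.13 m and value of joint reset_button above 0.0045 m and horizontal distance between stylus_tip and aperture below 0.008 m and z of stylus_tip in the frame of aperture below -0.02 m), for 0.2 s.
At the end, for the whole second after the job is handed in: The gripper still holds the stylus by its handle, the stylus's pin stands in the heater's opening and keeps the reset button pressed by more than 4.5 of its 6 mm through the last second; both caps lie inside the bin, below its rim and at rest (all of step 1 and all of step 3); the arm keeps its last pose, push and grip.
It fails at once if a bystander (marker pen, vial, bottle, tip box, dish, beaker) is shifted by more than 30 mm or tipped over (distance of any of marker, vial, bottle, tip_box, dish, beaker from where it was at the start of the episode above 0.03 m or angle between any of marker, vial, bottle, tip_box, dish, beaker's own z axis and vertical above 0.5 rad).
It also fails if it takes over 61 s, if anything falls off the work surface, if the arm or the gripper's body presses on something with over 40 N, if the wrist force passes 120 N, or if a joint passes its speed limit or range.

## Robot

A 7-joint arm with a two-finger parallel gripper is mounted at the origin on the work surface. World frame = base frame: x ahead of the robot, y to its left, z up, the work surface at z = 0. Lengths are in m, angles in rad, forces in N, time in s.
With the tool pointing down it reaches from about 0.35 to 0.9 m from the base axis. Payload 8.1 kg.
Tool frame: the origin (TCP) lies midway between the tips of the shut fingers; the grasp point (between the pads) lies 19 mm behind it; y points along the fingers, z is the direction in which the jaws open and shut, and the axes are right-handed (so a half turn about y gives the same grasp; the last joint's range is limited). The gripper opens to 85 mm and grips with 20 to 120 N. Pads are 22 mm wide; open, the fingers measure 114 mm over their backs; the gripper's body (76 mm by 85 mm) begins 54 mm behind the grasp point. The pads swing forward as they close: fully open they stand 13 mm farther back than shut.
Start: joints at [-1.238, 0.434, 0.025, 1.573, -0.012, 1.134, -0.075], TCP at [0.264, 0.567, 0.231] pointing down, gripper open.
Joint ranges: [-2.62, 2.62], [-0.44, 2.09], [-1.27, 1.32], [0.08, 2.57], [-1.32, 4.46], [0.12, 2], [-2.74, 2.74]. Speed limits (rad/s): [2.22, 2.22, 3.01, 3.01, 3.14, 3.14, 3.14].

## Interface

Orientations are given as a unit quaternion [w, x, y, z].
In Python, from bench import read_state, capture, get_calibration, hand_in gives the robot as it stands.
- The arm moves only by the shell command python3 -m jog 'ROWS'. ROWS is JSON, a list of rows, each an object with "gripper": the closure, from 0 (fully open) to 1 (shut); "linear": the shift along the tool's x, y, z in units of 40 mm (1.0 is 40 mm), a list of three; "turn": the turn, a rotation vector about the tool's x, y, z in units of 6 degrees (1.0 is 6 degrees), a list of three. A call has 1 to 20 rows; each row is the pose to reach, as a shift and turn from the pose commanded when the call began, along the tool's axes at that moment; what a row does not reach only later rows make up. A row lasts 1/12 s, in which the tool goes at most 41.7 mm and 7.16 degrees, less where a joint would pass 70% of its speed; a pose out of reach is approached as far as the arm can. A call with a gripper value outside its range is refused whole. The fingers move at their own pace and stop on an object; the grip force is fixed at half the most. Time passes only in rows, so rows that repeat a pose let the fingers close. It gives the time, the measured TCP pose, the force and the opening at its end, in the units of the state.
- read_state(): the state, without advancing time (a new reading comes with each control period).
- capture(name): name is "side" or "top"; returns the picture (480x640x3 uint8, red, green, blue); there is no depth.
- get_calibration(name): a dict with "intrinsics" (3x3 intrinsics, pixels), "extrinsics" (4x4, takes a point from world to camera coordinates). Camera axes: x right, y down, z forward; pixel columns grow to the right and rows downward; lengths in m; the calibration is good to about 2 mm. A picture is of the moment at which its call begins. get_calibration takes no time and is no camera call.
- hand_in(): hands the job in, once; it reports no verdict.
The state is a dict: "clock": time; "joints": joint angles; "qvel": joint speeds; "joint_efforts": joint torques, N m; "eef_pos": TCP position; "tcp_rot": TCP orientation; "force": force on the tool from outside, world axes, zero at the start; "ft_torque": the same for the moment, N m; "width": finger opening in m.
Only numpy, scipy, OpenCV 4.12 (cv2) and the standard library are available. Lean on these libraries where they do the work, as an engineer would, in place of code of your own. Each camera call takes 0.05 s, during which the arm holds its last target. There are 200 camera calls.

## Working session

There is one attempt and no reset: what is moved stays moved. The work goes in short steps, Python scripts to look and compute and a shell command to move; the robot and the scene stay as the last step left them, time stands still between calls to the robot, and variables do not carry over. Pictures are saved under pics/ and viewed, about 8 in all and at most 12, crops included, and the job is handed in when it is done.

```bash
mkdir -p pics; ls
python3 - <<'E'
from bench import *
import cv2,numpy as np
s=read_state();print(s['clock'],s['eef_pos'],s['tcp_rot'],s['width'])
for n in('side','top'):
    im=capture(n);cv2.imwrite(f'pics/{n}0.png',im[:,:,::-1]);c=get_calibration(n);print(n,np.round(c['intrinsics'],1).tolist(),np.round(c['extrinsics'],3).tolist())
E
```

```text
pics
0.0 [0.26366759 0.56611577 0.23052728] [-0.68983786  0.69092673 -0.15294933  0.15280865] 0.08553363941662037
side [[482.8, 0.0, 313.1], [0.0, 482.8, 244.7], [0.0, 0.0, 1.0]] [[0.788, -0.615, 0.005, -0.448], [-0.299, -0.39, -0.871, 0.2], [0.538, 0.685, -0.491, 0.851], [0.0, 0.0, 0.0, 1.0]]
top [[552.2, 0.0, 316.0], [0.0, 552.2, 236.4], [0.0, 0.0, 1.0]] [[0.007, -1.0, -0.014, -0.068], [-0.992, -0.005, -0.127, 0.544], [0.127, 0.015, -0.992, 1.283], [0.0, 0.0, 0.0, 1.0]]
```

View pics/top0.png

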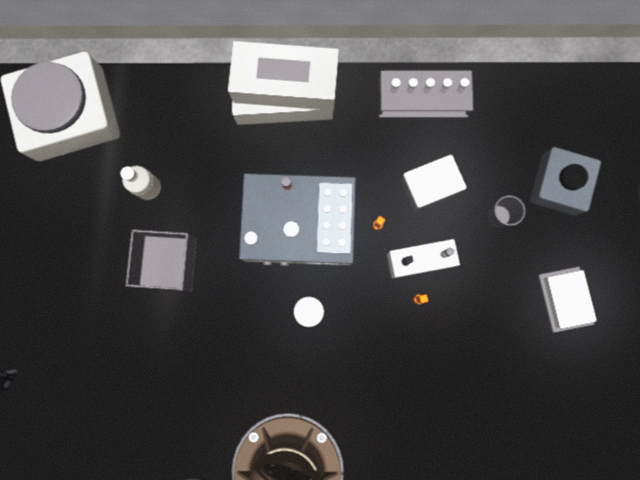

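View pics/side0.png

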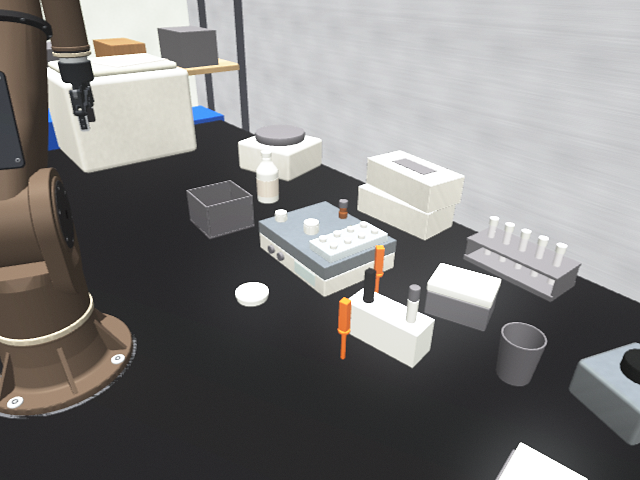

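Top view: the heater is at (298,218), with caps at (251,238) and (291,229, over the opening) and the vial at (287,183). The bin is at (160,260) and the dish at (308,312). The stand is at (423,258), with a black square handle at (407,260) and the grey and white marker at (447,253). The orange look-alikes at (379,222) and (421,299) are to be left alone. The black handle in the stand's +y hole fits the stylus description. Next I'll measure and make an enlarged crop.

```bash
cat > h.py <<'E'
from bench import *
import cv2,numpy as np
from scipy.spatial.transform import Rotation as R
def cal(n):
    c=get_calibration(n);return np.array(c['intrinsics']),np.array(c['extrinsics'])
def ray(n,u,v,z):
    K,E=cal(n);d=E[:3,:3].T@np.linalg.solve(K,[u,v,1.]);o=-E[:3,:3].T@E[:3,3]
    return o+d*(z-o[2])/d[2]
def proj(n,p):
    K,E=cal(n);q=K@(E[:3,:3]@np.array(p)+E[:3,3]);return q[:2]/q[2]
def rows(target,yaw=None):
    """shift in tool axes/40mm from current measured TCP"""
    s=read_state();q=s['tcp_rot'];r=R.from_quat([q[1],q[2],q[3],q[0]])
    return r.inv().apply(np.array(target)-s['eef_pos'])/0.04
E
python3 - <<'E'
from h import *
im=cv2.imread('pics/top0.png');g=cv2.cvtColor(im,6);hsv=cv2.cvtColor(im,40)
def comps(m,x0,y0,x1,y1,amin):
    mm=np.zeros_like(m);mm[y0:y1,x0:x1]=m[y0:y1,x0:x1]
    cs,_=cv2.findContours(mm,cv2.RETR_EXTERNAL,cv2.CHAIN_APPROX_NONE)
    return [c for c in cs if cv2.contourArea(c)>amin]
deck=((g>40)).astype(np.uint8)*255
print(hsv[200,260],hsv[262,300],hsv[238,251],hsv[230,335],hsv[255,300], hsv[258,425],hsv[260,162])
for nm,m,box,a,z in [('deck',deck,(225,165,370,275),500,.08),
 ('caps',(g>170).astype(np.uint8)*255,(240,180,310,250),40,.105),
 ('stand',(g>120).astype(np.uint8)*255,(375,232,475,285),300,.07),
 ('bin',(g>45).astype(np.uint8)*255,(115,222,205,300),300,.09),
 ('dish',(g>120).astype(np.uint8)*255,(285,290,335,335),300,.016)]:
    for c in comps(m,*box,a):
        r=cv2.minAreaRect(c);b=cv2.boxPoints(r)
        w=np.array([ray('top',u,v,z)[:2] for u,v in b]);cc=ray('top',*r[0],z)
        print(nm,cv2.contourArea(c),np.round(r[0],1),np.round(r[1],1),round(r[2],1),'c',cc[:2].round(3),'corners',w.round(3).tolist())
for n,(x,y,w,h) in {'a':(230,165,140,110),'b':(365,205,110,110),'c':(115,220,100,85)}.items():
    pass
A=cv2.resize(im[165:275,230:370],None,fx=3.4,fy=3.4,interpolation=2)
B=cv2.resize(im[225:300,115:205],None,fx=3.4,fy=3.4,interpolation=2)
C=cv2.resize(im[205:310,365:475],None,fx=2.9,fy=2.9,interpolation=2)
o=np.zeros((600,800,3),np.uint8);o[:A.shape[0],:A.shape[1]]=A;o[:C.shape[0],480:480+C.shape[1]]=C[:, :320];o[345:345+B.shape[0],480:480+B.shape[1]]=B
S=cv2.imread('pics/side0.png')[240:345,320:440];S=cv2.resize(S,None,fx=2,fy=2,interpolation=2);o[385:385+S.shape[0],50:50+S.shape[1]]=S
cv2.imwrite('pics/crop1.png',o)
E
```

```text
[107  30 155] [ 15   5 105] [120   1 251] [104  12 242] [111  30 160] [120   1 251] [146  12 165]
deck 14594.5 [297.  219.5] [109. 144.] 90.0 c [ 0.578 -0.022] corners [[0.706, 0.149], [0.707, -0.189], [0.453, -0.187], [0.451, 0.142]]
caps 127.0 [250.5 237.5] [12.7 12.7] 45.0 c [0.532 0.082] corners [[0.532, 0.102], [0.553, 0.082], [0.532, 0.061], [0.512, 0.081]]
caps 189.0 [291.  228.5] [15. 16.] 90.0 c [ 0.553 -0.01 ] corners [[0.57, 0.009], [0.57, -0.028], [0.536, -0.028], [0.536, 0.008]]
stand 1789.5 [423.9 257.8] [27.9 67.8] 79.4 c [ 0.491 -0.315] corners [[0.508, -0.232], [0.538, -0.386], [0.475, -0.396], [0.445, -0.243]]
bin 3955.0 [160.7 262.9] [68.2 71.6] 6.2 c [0.475 0.287] corners [[0.402, 0.37], [0.565, 0.361], [0.549, 0.204], [0.386, 0.216]]
dish 687.0 [308.5 311.5] [29. 29.] 90.0 c [ 0.367 -0.048] corners [[0.401, -0.013], [0.401, -0.083], [0.333, -0.083], [0.332, -0.014]]
```

View pics/crop1.png

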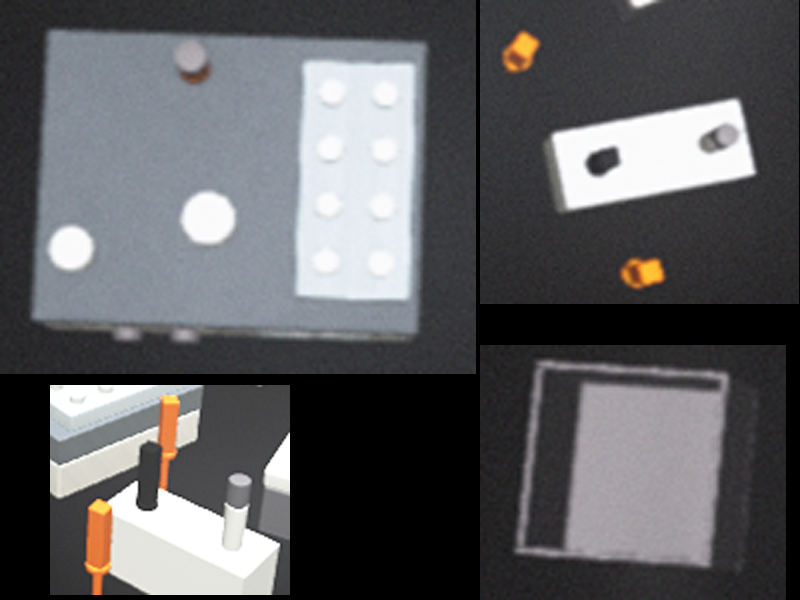

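The crop shows the larger cap (pixels 291,229) over the opening and the small cap at (251,238). The black square handle in the stand's +y hole is the stylus; the orange ones stand free and the round white and grey one is the marker. Now the positions.

Run:
```python
from h import *
def frame(name,pts,z):
    P=np.array([ray('top',u,v,z)[:2] for u,v in pts]);print(name,P.round(4).tolist(),'c',P.mean(0).round(4))
    ex=(P[0]-P[3]+P[1]-P[2]);ey=(P[0]-P[1]+P[3]-P[2]);  # TL,TR,BR,BL: up=+x, left=+y
    a1=np.arctan2(ex[1],ex[0]);a2=np.arctan2(-ey[0],ey[1]);print(' size',np.linalg.norm(ex)/2,np.linalg.norm(ey)/2,'yaw',np.degrees([a1,a2]).round(1));return P.mean(0),a2
f=lambda p,x,y,s,X=0,Y=0:[((u-X)/s+x,(v-Y)/s+y) for u,v in p]
c,a=frame('heater',f([(48,31),(427,42),(417,331),(33,318)],230,165,3.4),.08)
ap=c+[np.cos(a)*-.03-np.sin(a)*.01,np.sin(a)*-.03+np.cos(a)*.01];print('aperture',ap)
frame('bin',f([(538,362),(727,374),(711,567),(516,552)],115,225,3.4,480,345),.09)
c,a=frame('stand',f([(552,133),(740,99),(755,174),(564,211)],365,205,2.9,480),.07)
print('stylus hole',c+.045*np.array([-np.sin(a),np.cos(a)]))
u,v=f([(613,156)],365,205,2.9,480)[0];print('handle top ray',ray('top',u,v,.135))
print('vial',ray('top',230+193/3.4,165+50/3.4,.125))
print('large',ray('top',291,228.5,.106),'small',ray('top',250.5,237.5,.102))
s=read_state();q=s['tcp_rot'];r=R.from_quat([q[1],q[2],q[3],q[0]]);print(r.as_matrix().round(3))
print('to above large',rows([.552,-.009,.20]))
for z in (.107,):
  g=cv2.imread('pics/side0.png')
  print('side proj large top',proj('side',[.553,-.01,.106]),'small',proj('side',[.532,.082,.102]),'handle',proj('side',list(c+.045*np.array([-np.sin(a),np.cos(a)]))+[.135]))
```

```text
heater [[0.6847, 0.1032], [0.6778, -0.1574], [0.4791, -0.1502], [0.4865, 0.1088]] c [ 0.582  -0.0239]
 size 0.1985099069294915 0.2598646093449994 yaw [-1.8 -1.6]
aperture [ 0.5523241  -0.01308293]
bin [[0.5501, 0.3567], [0.5425, 0.2282], [0.4129, 0.2342], [0.422, 0.3652]] c [0.4819 0.2961]
 size 0.12905824219414663 0.130007432487346 yaw [-3.2 -3.7]
stand [[0.507, -0.2365], [0.535, -0.3863], [0.4752, -0.3966], [0.4451, -0.2453]] c [ 0.4906 -0.3162]
 size 0.06161054530696671 0.15330247419186688 yaw [ 8.9 10.9]
stylus hole [ 0.48203117 -0.27197445]
handle top ray [ 0.48317718 -0.27444236  0.135     ]
vial [ 6.61145007e-01 -2.51365944e-05  1.25000000e-01]
large [ 0.5529562  -0.00977754  0.106     ] small [0.53251801 0.08201933 0.102     ]
[[ 0.907 -0.     0.422]
 [-0.422 -0.001  0.907]
 [ 0.    -1.    -0.001]]
to above large [12.60348452  0.78128959 -9.99046505]
side proj large top [310.70826733 221.00230807] small [279.91151292 211.08010526] handle [369.41371097 269.82433912]
```

```bash
python3 -m jog '[{"gripper":0.3,"linear":[12.6,1.2,-10],"turn":[0,-3.9,0]},{"gripper":0.3,"linear":[12.6,1.2,-10],"turn":[0,-3.9,0]},{"gripper":0.3,"linear":[12.6,1.2,-10],"turn":[0,-3.9,0]},{"gripper":0.3,"linear":[12.6,1.2,-10],"turn":[0,-3.9,0]},{"gripper":0.3,"linear":[12.6,1.2,-10],"turn":[0,-3.9,0]},{"gripper":0.3,"linear":[12.6,1.2,-10],"turn":[0,-3.9,0]},{"gripper":0.3,"linear":[12.6,1.2,-10],"turn":[0,-3.9,0]},{"gripper":0.3,"linear":[12.6,1.2,-10],"turn":[0,-3.9,0]},{"gripper":0.3,"linear":[12.6,1.2,-10],"turn":[0,-3.9,0]},{"gripper":0.3,"linear":[12.6,1.2,-10],"turn":[0,-3.9,0]},{"gripper":0.3,"linear":[12.6,1.2,-10],"turn":[0,-3.9,0]},{"gripper":0.3,"linear":[12.6,1.2,-10],"turn":[0,-3.9,0]},{"gripper":0.3,"linear":[12.6,1.2,-10],"turn":[0,-3.9,0]},{"gripper":0.3,"linear":[12.6,1.2,-10],"turn":[0,-3.9,0]},{"gripper":0.3,"linear":[12.6,1.2,-10],"turn":[0,-3.9,0]},{"gripper":0.3,"linear":[12.6,1.2,-10],"turn":[0,-3.9,0]},{"gripper":0.3,"linear":[12.6,1.2,-10],"turn":[0,-3.9,0]},{"gripper":0.3,"linear":[12.6,1.2,-10],"turn":[0,-3.9,0]},{"gripper":0.3,"linear":[12.6,1.2,-10],"turn":[0,-3.9,0]},{"gripper":0.3,"linear":[12.6,1.2,-10],"turn":[0,-3.9,0]}]'
python3 - <<'E'
from h import *
s=read_state();q=s['tcp_rot'];print(s['clock'],R.from_quat([q[1],q[2],q[3],q[0]]).as_matrix().round(3),s['width'],rows([.553,-.0115,.087]))
im=capture('side');cv2.imwrite('pics/s1.png',cv2.resize(im[120:320,200:440,::-1],None,fx=3,fy=3))
E
```

```text
clock: 1.77
eef_pos: [0.5513, -0.0071, 0.1832]
tcp_rot: [0.707, -0.707, 0.009, -0.009]
force: [-0.0, 0.1, 0.2]
width: 0.0598
1.7667 [[ 1.    -0.001  0.025]
 [-0.025  0.001  1.   ]
 [-0.001 -1.     0.001]] 0.05978748836440731 [ 0.04613176  2.4051173  -0.11128112]
```

View pics/s1.png

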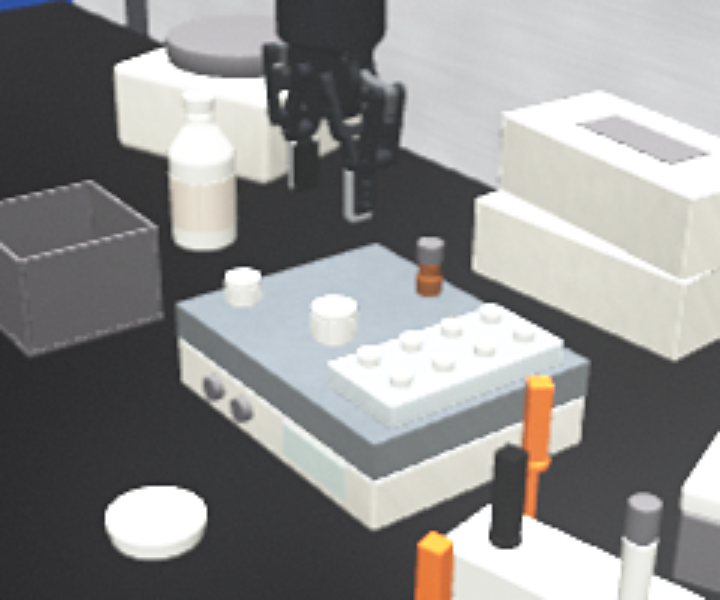

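The gripper is above the large cap (crop 334,318), with the jaws at 60 mm along heater y and clear of the block and vial. I'll descend and grip.

```bash
python3 -m jog '[{"gripper":0.3,"linear":[0.05,0.8,-0.1],"turn":[0,0,0]},{"gripper":0.3,"linear":[0.05,1.6,-0.1],"turn":[0,0,0]},{"gripper":0.3,"linear":[0.05,2.4,-0.1],"turn":[0,0,0]},{"gripper":0.3,"linear":[0.05,2.4,-0.1],"turn":[0,0,0]},{"gripper":0.3,"linear":[0.05,2.4,-0.1],"turn":[0,0,0]},{"gripper":0.8,"linear":[0.05,2.4,-0.1],"turn":[0,0,0]},{"gripper":0.8,"linear":[0.05,2.4,-0.1],"turn":[0,0,0]},{"gripper":0.8,"linear":[0.05,2.4,-0.1],"turn":[0,0,0]},{"gripper":0.8,"linear":[0.05,2.4,-0.1],"turn":[0,0,0]},{"gripper":0.8,"linear":[0.05,2.4,-0.1],"turn":[0,0,0]},{"gripper":0.8,"linear":[0.05,2.4,-0.1],"turn":[0,0,0]},{"gripper":0.8,"linear":[0.05,2.4,-0.1],"turn":[0,0,0]},{"gripper":0.8,"linear":[0.05,2.4,-0.1],"turn":[0,0,0]},{"gripper":0.8,"linear":[0.05,0,-0.1],"turn":[0,0,0]},{"gripper":0.8,"linear":[0.05,0,-0.1],"turn":[0,0,0]},{"gripper":0.8,"linear":[0.05,0,-0.1],"turn":[0,0,0]},{"gripper":0.8,"linear":[0.05,0,-0.1],"turn":[0,0,0]}]'
python3 -c "
from h import *
print(rows([.462,.296,.19]))"
```

```text
clock: 3.23
eef_pos: [0.5569, -0.0128, 0.1893]
tcp_rot: [0.707, -0.707, 0.006, -0.013]
force: [0.2, 0.3, -0.3]
width: 0.0317
[-2.58453648 -0.03246845  7.65248348]
```

```bash
python3 -m jog '[{"gripper":0.8,"linear":[-2.6,0,7.65],"turn":[0,0,0]},{"gripper":0.8,"linear":[-2.6,0,7.65],"turn":[0,0,0]},{"gripper":0.8,"linear":[-2.6,0,7.65],"turn":[0,0,0]},{"gripper":0.8,"linear":[-2.6,0,7.65],"turn":[0,0,0]},{"gripper":0.8,"linear":[-2.6,0,7.65],"turn":[0,0,0]},{"gripper":0.8,"linear":[-2.6,0,7.65],"turn":[0,0,0]},{"gripper":0.8,"linear":[-2.6,0,7.65],"turn":[0,0,0]},{"gripper":0.8,"linear":[-2.6,0,7.65],"turn":[0,0,0]},{"gripper":0.8,"linear":[-2.6,0,7.65],"turn":[0,0,0]},{"gripper":0.8,"linear":[-2.6,0,7.65],"turn":[0,0,0]},{"gripper":0.8,"linear":[-2.6,0,7.65],"turn":[0,0,0]},{"gripper":0.8,"linear":[-2.6,0,7.65],"turn":[0,0,0]}]'
python3 - <<'E'
from h import *
print(rows([.462,.296,.10]))
im=capture('side');t=capture('top');a=cv2.resize(im[100:260,150:370],None,fx=2,fy=2);b=cv2.resize(t[160:320,100:370],None,fx=1.3,fy=2)
cv2.imwrite('pics/s2.png',np.hstack([a[:,:,::-1],b[:,:351,::-1]]))
E
```

```text
clock: 4.23
eef_pos: [0.4589, 0.2944, 0.1836]
tcp_rot: [-0.707, 0.707, -0.01, 0.011]
force: [0.0, 0.4, -0.2]
width: 0.0318
[0.07627108 2.09008659 0.04301469]
```

View pics/s2.png

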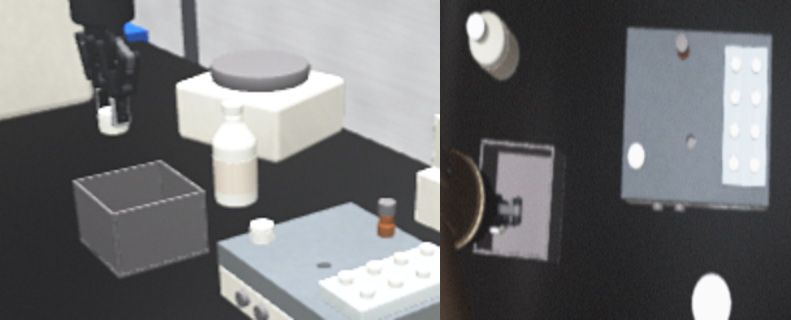

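The cap is in the jaws above the bin and the opening is uncovered at about (690,141) in the right half of the crop. I'll lower, release and go to the small cap.

```bash
python3 -m jog '[{"gripper":0.8,"linear":[0.1,1,0],"turn":[0,0,0]},{"gripper":0.8,"linear":[0.1,2,0],"turn":[0,0,0]},{"gripper":0.8,"linear":[0.1,2,0],"turn":[0,0,0]},{"gripper":0.8,"linear":[0.1,2,0],"turn":[0,0,0]},{"gripper":0.35,"linear":[0.1,2,0],"turn":[0,0,0]},{"gripper":0.35,"linear":[0.1,2,0],"turn":[0,0,0]},{"gripper":0.35,"linear":[0.1,2,0],"turn":[0,0,0]},{"gripper":0.35,"linear":[0.1,2,0],"turn":[0,0,0]},{"gripper":0.35,"linear":[0.1,2,0],"turn":[0,0,0]},{"gripper":0.35,"linear":[0.1,0,0],"turn":[0,0,0]},{"gripper":0.35,"linear":[0.1,0,0],"turn":[0,0,0]},{"gripper":0.35,"linear":[0.1,0,0],"turn":[0,0,0]}]'
python3 - <<'E'
from h import *
t=capture('top')
d=t[205:250,262:318];g=cv2.cvtColor(d,7);hole=(g<g.max()*0.0+np.median(g)*0.8).astype(np.uint8)
n,l,st,c=cv2.connectedComponentsWithStats(hole)
for i in range(1,n): print(st[i],c[i]+[262,205],ray('top',*(c[i]+[262,205]),.08),ray('top',*(c[i]+[262,205]),.07))
print(rows([.5325,.082,.184]),rows([.5325,.082,.085]))
E
```

```text
clock: 5.33
eef_pos: [0.4654, 0.298, 0.1905]
tcp_rot: [0.709, -0.705, 0.007, -0.013]
force: [1.2, 0.9, 0.0]
width: 0.0552
[28 23  2  2  3] [290.33333333 228.33333333] [ 0.55704187 -0.00664019  0.08      ] [ 0.55846958 -0.00601532  0.07      ]
[ 1.84998101  0.07607466 -5.33608136] [ 1.83471605  2.55099437 -5.34890283]
```

```bash
python3 -m jog '[{"gripper":0.35,"linear":[1.85,0,-5.35],"turn":[0,0,0]},{"gripper":0.35,"linear":[1.85,0,-5.35],"turn":[0,0,0]},{"gripper":0.35,"linear":[1.85,0,-5.35],"turn":[0,0,0]},{"gripper":0.35,"linear":[1.85,0,-5.35],"turn":[0,0,0]},{"gripper":0.35,"linear":[1.85,0,-5.35],"turn":[0,0,0]},{"gripper":0.35,"linear":[1.85,0,-5.35],"turn":[0,0,0]},{"gripper":0.35,"linear":[1.85,0,-5.35],"turn":[0,0,0]},{"gripper":0.35,"linear":[1.85,0,-5.35],"turn":[0,0,0]},{"gripper":0.35,"linear":[1.85,0,-5.35],"turn":[0,0,0]},{"gripper":0.35,"linear":[1.85,0,-5.35],"turn":[0,0,0]}]'
python3 - <<'E'
from h import *
print(rows([.5325,.082,.086]))
E
```

```text
clock: 6.22
eef_pos: [0.5297, 0.0815, 0.1831]
tcp_rot: [0.707, -0.707, 0.009, -0.009]
force: [0.9, 0.1, -0.3]
width: 0.0553
[0.07005166 2.42682926 0.01277443]
```

```bash
python3 -m jog '[{"gripper":0.35,"linear":[0.05,0.8,0],"turn":[0,0,0]},{"gripper":0.35,"linear":[0.05,1.6,0],"turn":[0,0,0]},{"gripper":0.35,"linear":[0.05,2.4,0],"turn":[0,0,0]},{"gripper":0.35,"linear":[0.05,2.4,0],"turn":[0,0,0]},{"gripper":0.35,"linear":[0.05,2.4,0],"turn":[0,0,0]},{"gripper":0.85,"linear":[0.05,2.4,0],"turn":[0,0,0]},{"gripper":0.85,"linear":[0.05,2.4,0],"turn":[0,0,0]},{"gripper":0.85,"linear":[0.05,2.4,0],"turn":[0,0,0]},{"gripper":0.85,"linear":[0.05,2.4,0],"turn":[0,0,0]},{"gripper":0.85,"linear":[0.05,2.4,0],"turn":[0,0,0]},{"gripper":0.85,"linear":[0.05,2.4,0],"turn":[0,0,0]},{"gripper":0.85,"linear":[0.05,2.4,0],"turn":[0,0,0]},{"gripper":0.85,"linear":[0.05,2.4,0],"turn":[0,0,0]},{"gripper":0.85,"linear":[0.05,0,0],"turn":[0,0,0]},{"gripper":0.85,"linear":[0.05,0,0],"turn":[0,0,0]},{"gripper":0.85,"linear":[0.05,0,0],"turn":[0,0,0]},{"gripper":0.85,"linear":[0.05,0,0],"turn":[0,0,0]}]'
python3 -c "
from h import *
print(rows([.495,.296,.19]))"
```

```text
clock: 7.63
eef_pos: [0.5354, 0.0804, 0.1892]
tcp_rot: [0.708, -0.706, 0.006, -0.013]
force: [0.5, 0.1, -0.5]
width: 0.0252
[-1.15848404 -0.01520828  5.36054958]
```

```bash
python3 -m jog '[{"gripper":0.85,"linear":[-1.1,0,5.35],"turn":[0,0,0]},{"gripper":0.85,"linear":[-1.1,0,5.35],"turn":[0,0,0]},{"gripper":0.85,"linear":[-1.1,0,5.35],"turn":[0,0,0]},{"gripper":0.85,"linear":[-1.1,0,5.35],"turn":[0,0,0]},{"gripper":0.85,"linear":[-1.1,0,5.35],"turn":[0,0,0]},{"gripper":0.85,"linear":[-1.1,0,5.35],"turn":[0,0,0]},{"gripper":0.85,"linear":[-1.1,0,5.35],"turn":[0,0,0]},{"gripper":0.85,"linear":[-1.1,0,5.35],"turn":[0,0,0]},{"gripper":0.85,"linear":[-1.1,1,5.35],"turn":[0,0,0]},{"gripper":0.85,"linear":[-1.1,2,5.35],"turn":[0,0,0]},{"gripper":0.85,"linear":[-1.1,2,5.35],"turn":[0,0,0]},{"gripper":0.85,"linear":[-1.1,2,5.35],"turn":[0,0,0]},{"gripper":0.4,"linear":[-1.1,2,5.35],"turn":[0,0,0]},{"gripper":0.4,"linear":[-1.1,2,5.35],"turn":[0,0,0]},{"gripper":0.4,"linear":[-1.1,2,5.35],"turn":[0,0,0]},{"gripper":0.4,"linear":[-1.1,2,5.35],"turn":[0,0,0]},{"gripper":0.4,"linear":[-1.1,2,5.35],"turn":[0,0,0]},{"gripper":0.4,"linear":[-1.1,0,5.35],"turn":[0,0,0]},{"gripper":0.4,"linear":[-1.1,0,5.35],"turn":[0,0,0]},{"gripper":0.4,"linear":[-1.1,0,5.35],"turn":[0,0,0]}]'
python3 - <<'E'
from h import *
print(rows([.482,-.272,.20]))
im=capture('side');t=capture('top');a=cv2.resize(im[150:250,170:290],None,fx=3.3,fy=3.3);b=cv2.resize(t[170:270,235:360],None,fx=3.2,fy=3.3)
np.save('pics/t.npy',t)
cv2.imwrite('pics/s3.png',np.hstack([a,b])[:,:,::-1]); print(a.shape,b.shape)
E
```

```text
clock: 9.3
eef_pos: [0.4975, 0.297, 0.1908]
tcp_rot: [0.709, -0.705, 0.007, -0.013]
force: [2.2, 1.3, 0.2]
width: 0.051
[ 8.32763660e-03 -3.24941478e-01 -1.42281176e+01]
(330, 396, 3) (330, 400, 3)
```

View pics/s3.png

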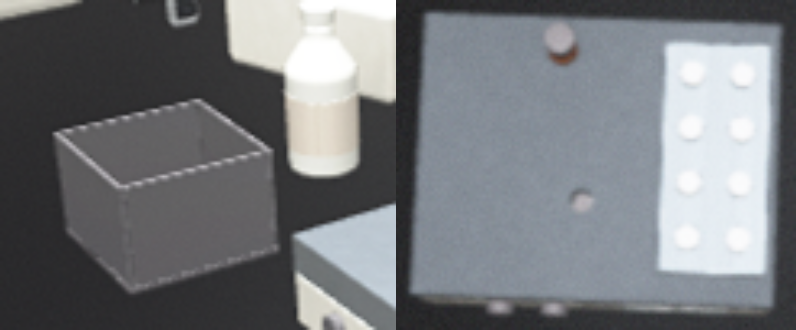

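Neither cap lies outside the bin. The bare opening is at about top pixel (292.8,230.6). Next I'll go above the stylus, looking into the bin on the way.

```bash
python3 -m jog '[{"gripper":0.4,"linear":[0,-0.4,-14.2],"turn":[0,-2,0]},{"gripper":0.4,"linear":[0,-0.4,-14.2],"turn":[0,-2,0]},{"gripper":0.4,"linear":[0,-0.4,-14.2],"turn":[0,-2,0]},{"gripper":0.4,"linear":[0,-0.4,-14.2],"turn":[0,-2,0]},{"gripper":0.4,"linear":[0,-0.4,-14.2],"turn":[0,-2,0]},{"gripper":0.4,"linear":[0,-0.4,-14.2],"turn":[0,-2,0]},{"gripper":0.4,"linear":[0,-0.4,-14.2],"turn":[0,-2,0]},{"gripper":0.4,"linear":[0,-0.4,-14.2],"turn":[0,-2,0]},{"gripper":0.4,"linear":[0,-0.4,-14.2],"turn":[0,-2,0]},{"gripper":0.4,"linear":[0,-0.4,-14.2],"turn":[0,-2,0]},{"gripper":0.4,"linear":[0,-0.4,-14.2],"turn":[0,-2,0]},{"gripper":0.4,"linear":[0,-0.4,-14.2],"turn":[0,-2,0]},{"gripper":0.4,"linear":[0,-0.4,-14.2],"turn":[0,-2,0]},{"gripper":0.4,"linear":[0,-0.4,-14.2],"turn":[0,-2,0]},{"gripper":0.4,"linear":[0,-0.4,-14.2],"turn":[0,-2,0]},{"gripper":0.4,"linear":[0,-0.4,-14.2],"turn":[0,-2,0]},{"gripper":0.4,"linear":[0,-0.4,-14.2],"turn":[0,-2,0]},{"gripper":0.4,"linear":[0,-0.4,-14.2],"turn":[0,-2,0]}]'
python3 - <<'E'
from h import *
print('hole',ray('top',292.8,230.6,.08),'proj est',proj('top',[.5523,-.0131,.08]))
s=read_state();q=s['tcp_rot'];M=R.from_quat([q[1],q[2],q[3],q[0]]).as_matrix();print(np.degrees(np.arctan2(M[1,2],M[0,2])))
print(rows([.4825,-.273,.088]))
im=capture('side');t=capture('top');a=cv2.resize(im[190:350,310:470],None,fx=2.5,fy=2.5);b=cv2.resize(t[220:300,110:210],None,fx=4,fy=5)
cv2.imwrite('pics/s4.png',np.hstack([a,b])[:,:,::-1])
E
```

```text
clock: 10.9
eef_pos: [0.4787, -0.271, 0.1987]
tcp_rot: [0.705, -0.704, -0.065, 0.065]
force: [0.1, 0.4, -1.0]
width: 0.0509
hole [ 0.55178739 -0.01240015  0.08      ] proj est [293.10584459 230.38125045]
100.5568076780686
[ 0.08719745  2.76648707 -0.07200011]
```

View pics/s4.png

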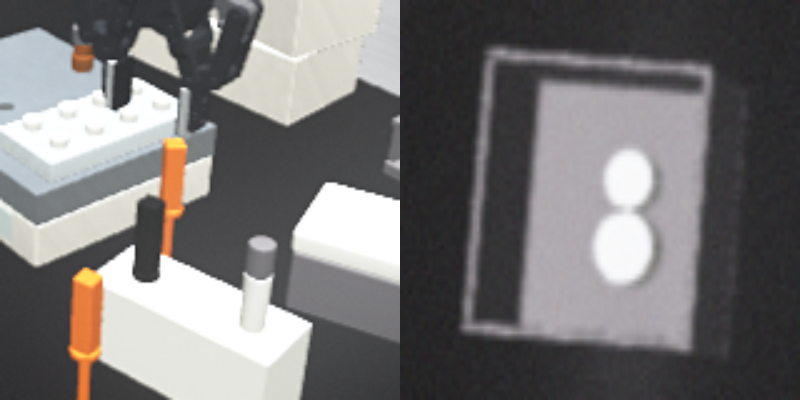

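Both caps lie flat on the bin floor (crop 628,180 and 623,247), and the jaws are above the stylus. I'll descend, grip and check before lifting.

```bash
python3 -m jog '[{"gripper":0.4,"linear":[0.08,0.7,-0.05],"turn":[0,0,0]},{"gripper":0.4,"linear":[0.08,1.4,-0.05],"turn":[0,0,0]},{"gripper":0.4,"linear":[0.08,2.1,-0.05],"turn":[0,0,0]},{"gripper":0.4,"linear":[0.08,2.75,-0.05],"turn":[0,0,0]},{"gripper":0.4,"linear":[0.08,2.75,-0.05],"turn":[0,0,0]},{"gripper":0.4,"linear":[0.08,2.75,-0.05],"turn":[0,0,0]},{"gripper":1,"linear":[0.08,2.75,-0.05],"turn":[0,0,0]},{"gripper":1,"linear":[0.08,2.75,-0.05],"turn":[0,0,0]},{"gripper":1,"linear":[0.08,2.75,-0.05],"turn":[0,0,0]},{"gripper":1,"linear":[0.08,2.75,-0.05],"turn":[0,0,0]},{"gripper":1,"linear":[0.08,2.75,-0.05],"turn":[0,0,0]},{"gripper":1,"linear":[0.08,2.75,-0.05],"turn":[0,0,0]},{"gripper":1,"linear":[0.08,2.75,-0.05],"turn":[0,0,0]},{"gripper":1,"linear":[0.08,2.75,-0.05],"turn":[0,0,0]},{"gripper":1,"linear":[0.08,2.75,-0.05],"turn":[0,0,0]},{"gripper":1,"linear":[0.08,2.75,-0.05],"turn":[0,0,0]}]'
```

```text
clock: 12.33
eef_pos: [0.483, -0.274, 0.0908]
tcp_rot: [-0.704, 0.704, 0.065, -0.064]
force: [-2.0, 2.7, 8.5]
width: 0.0151
```

```bash
python3 -m jog '[{"gripper":1,"linear":[0,-0.5,0],"turn":[0,0,0]},{"gripper":1,"linear":[0,-1,0],"turn":[0,0,0]},{"gripper":1,"linear":[0,-1.5,0],"turn":[0,0,0]},{"gripper":1,"linear":[0,-2,0],"turn":[0,0,0]},{"gripper":1,"linear":[0,-2.5,0],"turn":[0,0,0]},{"gripper":1,"linear":[0,-3.3,0],"turn":[0,0,0]},{"gripper":1,"linear":[0,-3.3,0],"turn":[0,0,0]},{"gripper":1,"linear":[0,-3.3,0],"turn":[0,0,0]},{"gripper":1,"linear":[0,-3.3,0],"turn":[0,0,0]}]'
python3 - <<'E'
from h import *
s=read_state();e=s['eef_pos']
print(rows([.552,-.0128,e[2]]))
im=capture('side');u,v=proj('side',e).astype(int);print(u,v)
x0,y0=u-60,v-60
cv2.imwrite('pics/s5.png',cv2.resize(im[y0:y0+150,x0:x0+150,::-1],None,fx=4,fy=4))
for z in(0,.02,-.08):print(z,(proj('side',e+[0,0,z])-[x0,y0])*4)
E
```

```text
clock: 13.08
eef_pos: [0.4819, -0.2742, 0.2215]
tcp_rot: [-0.704, 0.704, 0.064, -0.064]
force: [-0.6, 0.4, -1.0]
width: 0.0154
[2.90533402e+00 7.07795884e-04 6.11102122e+00]
373 227
0 [242.07861137 240.05268111]
0.02 [245.2919268  197.32834499]
-0.08 [229.9656845  401.10651126]
```

View pics/s5.png

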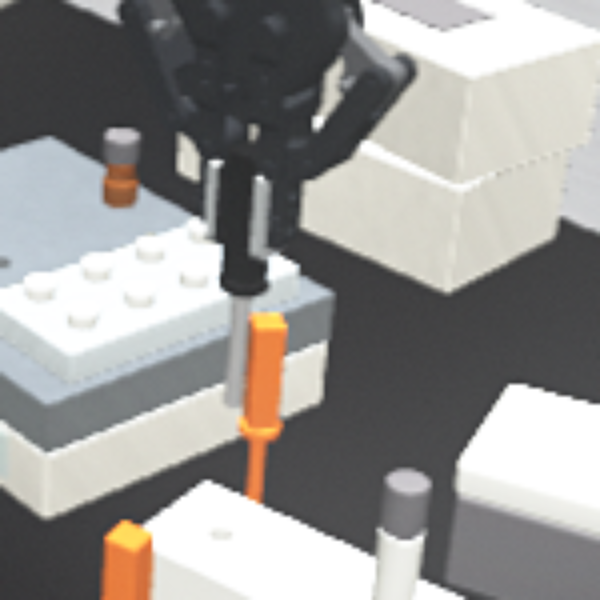

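The stylus is drawn out upright, with the pin's end at crop (235,405), about 81 mm below the TCP and 1 px right of the expected line. I'll move above the opening and then check closely.

```bash
python3 -m jog '[{"gripper":1,"linear":[2.9,0,6.1],"turn":[0,0,0]},{"gripper":1,"linear":[2.9,0,6.1],"turn":[0,0,0]},{"gripper":1,"linear":[2.9,0,6.1],"turn":[0,0,0]},{"gripper":1,"linear":[2.9,0,6.1],"turn":[0,0,0]},{"gripper":1,"linear":[2.9,0,6.1],"turn":[0,0,0]},{"gripper":1,"linear":[2.9,0,6.1],"turn":[0,0,0]},{"gripper":1,"linear":[2.9,0,6.1],"turn":[0,0,0]},{"gripper":1,"linear":[2.9,0,6.1],"turn":[0,0,0]},{"gripper":1,"linear":[2.9,0,6.1],"turn":[0,0,0]},{"gripper":1,"linear":[2.9,0.6,6.1],"turn":[0,0,0]},{"gripper":1,"linear":[2.9,1.2,6.1],"turn":[0,0,0]},{"gripper":1,"linear":[2.9,1.2,6.1],"turn":[0,0,0]},{"gripper":1,"linear":[2.9,1.2,6.1],"turn":[0,0,0]},{"gripper":1,"linear":[2.9,1.2,6.1],"turn":[0,0,0]},{"gripper":1,"linear":[2.9,1.2,6.1],"turn":[0,0,0]}]'
python3 - <<'E'
from h import *
s=read_state();e=s['eef_pos'];a=np.array([.552,-.0128,.08])
im=capture('side');x0,y0=270,170
cv2.imwrite('pics/s6.png',cv2.resize(im[y0:y0+90,x0:x0+90,::-1],None,fx=6,fy=6,interpolation=2))
P=lambda p:((proj('side',p)-[x0,y0])*6).round(1)
print('ap',P(a),'tip exp',P(e-[0,0,.081]),'tcp',P(e),e-a)
print('dx5mm',P(a+[.005,0,0])-P(a),'dy',P(a+[0,.005,0])-P(a),'dz',P(a+[0,0,.005])-P(a))
E
```

```text
clock: 14.38
eef_pos: [0.5527, -0.014, 0.1746]
tcp_rot: [-0.704, 0.704, 0.065, -0.063]
force: [-0.7, -0.3, -0.7]
width: 0.0152
ap [246.5 370.7] tip exp [250.2 339.4] tcp [251.1 141.2] [ 0.00074708 -0.00123743  0.09460893]
dx5mm [10.4 -3.8] dy [-8.1 -4.9] dz [  0.  -11.7]
```

View pics/s6.png

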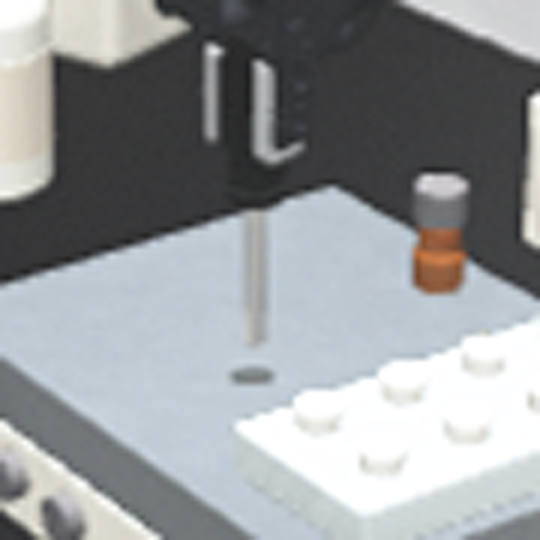

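The pin's end is at crop (256,341) and the hole at (252,376). The side offset agrees with the ~1.5 mm computed, so I'll correct that and lower stepwise, watching the force.

```bash
python3 -m jog '[{"gripper":1,"linear":[-0.03,0,0.02],"turn":[0,0,0]},{"gripper":1,"linear":[-0.03,0.2,0.02],"turn":[0,0,0]},{"gripper":1,"linear":[-0.03,0.4,0.02],"turn":[0,0,0]},{"gripper":1,"linear":[-0.03,0.5,0.02],"turn":[0,0,0]},{"gripper":1,"linear":[-0.03,0.6,0.02],"turn":[0,0,0]},{"gripper":1,"linear":[-0.03,0.7,0.02],"turn":[0,0,0]},{"gripper":1,"linear":[-0.03,0.7,0.02],"turn":[0,0,0]},{"gripper":1,"linear":[-0.03,0.7,0.02],"turn":[0,0,0]}]'; python3 -m jog '[{"gripper":1,"linear":[0,0.07,0],"turn":[0,0,0]},{"gripper":1,"linear":[0,0.14,0],"turn":[0,0,0]},{"gripper":1,"linear":[0,0.14,0],"turn":[0,0,0]},{"gripper":1,"linear":[0,0.14,0],"turn":[0,0,0]},{"gripper":1,"linear":[0,0.14,0],"turn":[0,0,0]}]'
```

```text
clock: 15.1
eef_pos: [0.5505, -0.0128, 0.145]
tcp_rot: [0.704, -0.704, -0.064, 0.064]
force: [0.1, -0.1, 0.2]
width: 0.015
clock: 15.52
eef_pos: [0.5511, -0.0127, 0.14]
tcp_rot: [0.704, -0.704, -0.065, 0.064]
force: [0.8, 0.1, 2.1]
width: 0.0153
```

The button has been met in the hole: tip about 21 mm below the deck, force about 3 N. I'll go on to the stop.

```bash
python3 -m jog '[{"gripper":1,"linear":[0,0.05,0],"turn":[0,0,0]},{"gripper":1,"linear":[0,0.08,0],"turn":[0,0,0]},{"gripper":1,"linear":[0,0.08,0],"turn":[0,0,0]},{"gripper":1,"linear":[0,0.08,0],"turn":[0,0,0]}]'; python3 -m jog '[{"gripper":1,"linear":[0,0.04,0],"turn":[0,0,0]},{"gripper":1,"linear":[0,0.04,0],"turn":[0,0,0]},{"gripper":1,"linear":[0,0.04,0],"turn":[0,0,0]},{"gripper":1,"linear":[0,0.04,0],"turn":[0,0,0]}]'
```

```text
clock: 15.85
eef_pos: [0.5511, -0.0128, 0.1367]
tcp_rot: [-0.704, 0.704, 0.065, -0.064]
force: [0.3, -0.1, 4.0]
width: 0.0153
clock: 16.18
eef_pos: [0.5514, -0.0127, 0.1363]
tcp_rot: [0.704, -0.704, -0.065, 0.064]
force: [-2.3, -0.3, 17.1]
width: 0.0153
```

```bash
python3 -m jog '[{"gripper":1,"linear":[0,0,0],"turn":[0,0,0]},{"gripper":1,"linear":[0,0,0],"turn":[0,0,0]},{"gripper":1,"linear":[0,0,0],"turn":[0,0,0]},{"gripper":1,"linear":[0,0,0],"turn":[0,0,0]},{"gripper":1,"linear":[0,0,0],"turn":[0,0,0]},{"gripper":1,"linear":[0,0,0],"turn":[0,0,0]},{"gripper":1,"linear":[0,0,0],"turn":[0,0,0]},{"gripper":1,"linear":[0,0,0],"turn":[0,0,0]}]'
python3 - <<'E'
from h import *
im=capture('side');t=capture('top');a=cv2.resize(im[150:270,250:370],None,fx=3.5,fy=3.5);b=cv2.resize(t[215:300,110:205],None,fx=3.9,fy=420/85)
b=cv2.resize(b,(370,420));cv2.imwrite('pics/s7.png',np.hstack([a,b])[:,:,::-1])
E
```

```text
clock: 16.85
eef_pos: [0.5514, -0.0127, 0.1363]
tcp_rot: [0.704, -0.704, -0.065, 0.064]
force: [-2.7, -0.6, 16.4]
width: 0.0155
```

View pics/s7.png

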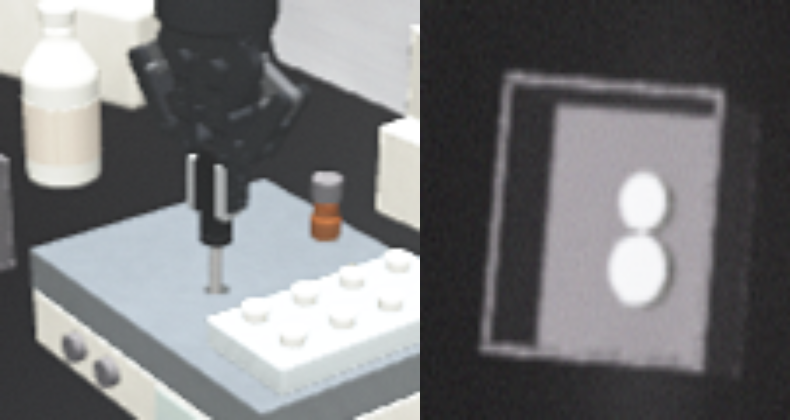

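The pin stands upright in the opening (crop 215,290), the force holds steady at about 16 N on the hard stop, and both caps lie in the bin (crop 643,200 and 638,270). I'm handing in.

```bash
python3 -c "
from bench import hand_in
print(hand_in())"
```

```text
the job is handed in; nothing more can be done
None
```

I dropped both caps in the bin, then took the black stylus from the stand. I pressed the reset button through the opening down to its hard stop and handed in at about 17 s, still gripping and pressing.

**Last checks:**
- **Button:** the push was steady at about 16–17 N, against the 5 N needed for full travel. The tool moved only 0.4 mm as the force rose from 4 to 17 N. The pin's end should be about 24–25 mm below the deck, worked out from the grip height. Button travel was not read directly.
- **Grip:** finger opening was about 15.5 mm on the 16 mm handle, with no sign of slipping.
- **Caps:** the last top picture shows both lying flat on the bin floor.
- **Bystanders:** the vial and bottle looked untouched in the last side picture. I did not re-measure the others at the end; the marker and tip box were last seen in place when the stylus came out, and the dish and beaker only in earlier pictures.

**Small disagreement:** the side camera and my estimate of the opening differed by 1–2 mm, within the 4 mm clearance around the pin. The pin went in with no noticeable side force.

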